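# Slide a carving blank along the bench-hook fence into its stop pocket

### The job

On the bench hook, use your fingertips to push the small rectangular wooden blank flat against the fence while it is still clear of the stop, then keep it against the fence and slide it along into the pocket on its own side of the stop until it is fully home in the corner between fence and stop. Push only: never lift or tip the blank. Leave every other thing where it lies and take the hand away at the end.

Things in the scene. Friction and masses are not known exactly. Their poses are not given: they have to be found in the camera images.
- bench_hook: Fixed bench hook: a board of reddish wood 190 mm (x) by 420 mm (y), 18 mm thick, lying on the table; its top is 18 mm above the table. Origin: centre of its underside. Its x axis points away from the robot to the fence (the board may be turned up to 0.25 rad), y runs along the fence, z up. The near side and both ends are open.
- fence_face (a point): Point on the fence's face, at the board's top, middle of the fence's length. The dark wooden fence stands along the board's far side: 30 mm thick, 22 mm above the board's top, as long as the board (420 mm). Its face towards the robot lies 60 mm from the board's centre line. Axes as bench_hook.
- stop: Fixed wooden stop, T-shaped from above, near the middle of the fence. Origin: on the board's top, at the fence's face, midway through the stop's wall; axes as bench_hook. The wall, 16 mm high, fills y = -10 to +10 mm, x = 0 to -55 mm. The blank is home with its origin at x = -20 mm, y = +35 or -35 mm (the side where it started), z = 0, its sides parallel to the fence.
- lip (a point): Top middle of the stop's lip, 12 mm above the board, 49 mm from the fence. The lip is 12 mm thick, parallel to the fence, its inner side 43 mm from it; it reaches 40 mm to each side of the stop's middle, then flares outward a few mm, ending at 53 mm. So each side of the wall has a pocket 43 mm wide between fence and lip, 30 mm deep, open at its outer end and top.
- blank: The loose rectangular blank of light wood: 40 mm (its x) by 50 mm (its y) by 18 mm high, about 30 g. Origin: centre of its underside; z up. It starts flat on the board near its left or right end, centre 55 to 100 mm from the fence's face, turned up to 0.45 rad from square (square: its x points to the fence). At home its 50 mm sides lie along the fence. It slides easily.
- round_blank: A loose round disc of the same wood, 48 mm across, 18 mm high, on the board at the other side of the stop. Origin: centre of its underside. Not to be moved.
- offcut: A loose offcut 22 x 60 mm, 14 mm high, on the board's near edge in front of the stop. Origin: centre of its underside. Not to be moved.
- gouge: Loose narrow gouge lying on the table beside the board's right end: dark handle 120 mm long and 26 mm thick, blade 115 mm. Origin: under the joint of handle and blade, x towards the blade's tip. Not to be moved.
- wide_gouge: Loose wide gouge with a light handle, lying on the table to the robot's right, further out than the narrow one: handle 120 mm long and 26 mm thick, blade 95 mm. Origin: under the joint of handle and blade, x towards the blade's tip. Not to be moved.
- mallet: Loose wooden mallet lying on the table to the robot's left: head 75 x 120 x 70 mm high, handle 150 mm towards its -x. Origin: under the head's centre. Not to be moved.
- finial: Loose turned wooden finial standing beyond the board: 50 mm square foot, 105 mm high. Origin: centre of its underside. Not to be moved.
- glue: Small loose yellow glue bottle standing beyond the board, 48 mm across, 110 mm high. Origin: centre of its underside. Not to be moved.
Things that resemble listed ones, but are neither listed nor needed, are in the scene too. What is shaped like the blank but black is not meant.

How it is judged:
On the way, in this order (a step that is already met when the one before it is completed fails the run):
1. the blank lies flat against the fence, still clear of the stop (gap under 3.5 mm, square within 0.1 rad) (x of blank in the frame of stop above -0.0235 m and angle between the y axis of blank and the y axis of stop, either way round below 0.1 rad and ((y of blank in the frame of stop between 0.074 and 0.2 m and y of round_blank in the frame of stop below 0 m) or (y of blank in the frame of stop between -0.2 and -0.074 m and y of round_blank in the frame of stop above 0 m)) and z of blank in the frame of stop below 0.004 m), for 0.05 s.
2. the blank, slid along, is still flat against the fence as it reaches the pocket's mouth (x of blank in the frame of stop above -0.0235 m and angle between the y axis of blank and the y axis of stop, either way round below 0.1 rad and ((y of blank in the frame of stop between 0.06 and 0.073 m and y of round_blank in the frame of stop below 0 m) or (y of blank in the frame of stop between -0.073 and -0.06 m and y of round_blank in the frame of stop above 0 m))).
At the end, for the whole second after the job is handed in: The blank rests flat on the board in the pocket on the side of the stop where it started (away from the round blank): within 2.5 mm of the stop's wall, within 3.5 mm of the fence, square to it within 0.08 rad, and still (x of blank in the frame of stop above -0.0235 m and ((y of blank in the frame of stop between 0.03 and 0.0375 m and y of round_blank in the frame of stop below 0 m) or (y of blank in the frame of stop between -0.0375 and -0.03 m and y of round_blank in the frame of stop above 0 m)) and angle between the y axis of blank and the y axis of stop, either way round below 0.08 rad and z of blank in the frame of stop between -0.003 and 0.003 m and angle between blank's own z axis and vertical below 0.1 rad and linear speed of blank below 0.01 m/s); the robot touches nothing.
It fails at once if the blank is lifted off the board (over 6 mm) or tipped (over 0.3 rad) (z of blank in the frame of stop above 0.006 m or angle between blank's own z axis and vertical above 0.3 rad).
It fails at once if another loose thing (round blank, offcut, gouges, mallet, finial, glue bottle) is moved by more than 15 mm (distance of any of round_blank, offcut, gouge, wide_gouge, mallet, finial, glue from where it was at the start of the episode above 0.015 m).
It also fails if it takes over 43 s, if anything falls off the work surface, if the arm or the gripper's body presses on something with over 40 N, if the wrist force passes 120 N, or if a joint passes its speed limit or range.

### The arm

A 6-joint arm with a two-finger parallel gripper is mounted at the origin on the work surface. World frame = base frame: x ahead of the robot, y to its left, z up, the work surface at z = 0. Lengths are in m, angles in rad, forces in N, time in s.
With the tool pointing down it reaches from about 0.4 to 0.825 m from the base axis. Payload 7 kg.
Tool frame: the origin (TCP) lies at the very end of the fingers, on their centre line; the grasp point (between the pads) lies 19 mm behind it (robot.tcp_to_grasp is the z of the grasp point in the tool frame, in m); z points along the fingers, y is the line along which they close (so a half turn about z gives the same grasp; the last joint's range is limited). The gripper opens to 88 mm and grips with 3 to 60 N. Pads are 19 mm wide; open, the fingers measure 130 mm over their backs; the gripper's body (78 mm by 193 mm) begins 47 mm behind the grasp point.
Start: joints at [1.492, 0.359, 0.012, 0, -1.224, -0.288], TCP at [0.242, 0.63, 0.227] pointing down, gripper open.
Joint ranges: [-3.07, 3.07], [-1.43, 2.12], [-1.02, 1.25], [-3.03, 1.67], [-3.05, -0], [-3.03, 3.03]. Speed limits (rad/s): [2.39, 2.39, 3.01, 3.14, 3.14, 3.14].

### API

Orientations are given as [roll, pitch, yaw] about the fixed x, y, z axes, in that order (R = Rz(yaw) Ry(pitch) Rx(roll)).
In Python, from rig import robot gives the robot as it stands.
- The arm moves only by the tool arm_command, never from a script. Its argument "motion" is text: rows parted by semicolons, each of 7 numbers parted by spaces: the shift along the tool's x, y, z in m, then the turn, a rotation vector about the tool's x, y, z in rad, then the opening, from 0 (shut) to 1 (fully open). In form: dx dy dz ax ay az grip; .... A call has 1 to 8 rows; each row shifts and turns the commanded pose from where the row before left it, along the tool's axes as they then stand; what a row does not reach is not made up. A row lasts 1/8 s, in which the tool goes at most 62.5 mm and 10.7 degrees, less where a joint would pass 70% of its speed; a pose out of reach is approached as far as the arm can. A call with a gripper value outside its range is refused whole. The fingers move at their own pace and stop on an object; "squeeze" is the grip in N (left out, the last holds). Time passes only in rows, so rows that do not move let the fingers close. It gives the time, the measured TCP pose, the force, the opening and the grip force at its end, in the units of the state.
- robot.sense(): the state, without advancing time (a new reading comes with each control period).
- robot.capture(name): name is "scene" or "top"; returns a dict with "frame" (480x640x3 uint8, blue, green, red), "intrinsics" (3x3 intrinsics, pixels), "cam_to_world" (4x4, takes a point from camera to world coordinates). Camera axes: x right, y down, z forward; pixel columns grow to the right and rows downward; lengths in m; the calibration is good to about 2 mm. A picture is of the moment at which its call begins. There is no depth.
- robot.sign_off(): hands the job in; it is judged then, once.
Trained networks look in a picture, given as the dict that the camera call returned (one of the last four; its "shot" number tells which), for a name from the list of things; names that differ only in an ending like _2 or _b are one class to them, and where a whole thing is asked for, a point or a joint stands for the part that bears it (a point fixed in the world has none). Each returns a list of dicts, best first, with "confidence" (0 to 1); they miss things now and then, are a little off and sometimes report something else, mostly with a low value. They report only what shows in the picture. A call takes as long as a camera call. They do not tell look-alikes from the thing itself.
- robot.spot_in(picture, target): "extent" ([left, top, width, height] in pixels, round what is visible of it).
- robot.spot_point(picture, target): "uv" ([column, row] in pixels: a listed point, or the origin of a listed thing).
The state is a dict: "time": time; "joint_positions": joint angles; "joint_vel": joint speeds; "tau": joint torques, N m; "tcp_pos": TCP position; "eef_rot": TCP orientation; "force": force on the tool from outside, world axes, zero at the start; "wrist_torque": the same for the moment, N m; "finger_gap": finger opening in m; "grip_force": force on a finger pad.
Only numpy, scipy, OpenCV 4.12 (cv2) and the standard library are available. Lean on these libraries where they do the work, as an engineer would, in place of code of your own. Each camera call takes 0.05 s, during which the arm holds its last target. There are 200 camera calls.

## Working session

There is one attempt and no reset: what is moved stays moved. The work goes in short steps, Python scripts to look and compute and a tool call to move; the robot and the scene stay as the last step left them, time stands still between calls to the robot, and variables do not carry over. Pictures are saved under pics/ and viewed, at most 10 in all, crops included, and the job is handed in when it is done.

Besides the shell and the picture viewer there is one more tool, called after "Emit:" as name(argument=value, ...) on one line, values as JSON. arm_command: Moves the arm, as the interface text tells. Its arguments: {"type":"object","properties":{"motion":{"type":"string"},"squeeze":{"type":"number"}},"required":["motion"]}

```bash
mkdir -p pics; ls; cat > h.py <<'E'
import numpy as np, cv2
from rig import robot
def ray(p,uv):
    K=np.array(p["intrinsics"]);T=np.array(p["cam_to_world"])
    d=T[:3,:3]@np.linalg.inv(K)@np.array([uv[0],uv[1],1.0]); return T[:3,3],d
def atz(p,uv,z):
    o,d=ray(p,uv); return o+d*(z-o[2])/d[2]
def proj(p,X):
    K=np.array(p["intrinsics"]);T=np.linalg.inv(np.array(p["cam_to_world"]))
    c=K@(T[:3,:3]@np.array(X)+T[:3,3]); return c[:2]/c[2]
def tri(a,ua,b,ub):
    o1,d1=ray(a,ua);o2,d2=ray(b,ub)
    s=np.linalg.lstsq(np.c_[d1,-d2],o2-o1,rcond=None)[0]
    p,q=o1+s[0]*d1,o2+s[1]*d2; return (p+q)/2,np.linalg.norm(p-q)
E
python3 - <<'E'
from h import *
np.set_printoptions(precision=4,suppress=True)
A=robot.capture("scene");B=robot.capture("top")
cv2.imwrite("pics/s0.png",A["frame"]);cv2.imwrite("pics/t0.png",B["frame"])
for n in ["blank","round_blank","stop","fence_face","lip","offcut","bench_hook"]:
    r=[robot.spot_point(p,n) for p in(A,B)]
    for x in r: print(n,[(np.round(d["uv"]),round(d["confidence"],2)) for d in x[:4]])
    if r[0] and r[1]: print("  ",tri(A,r[0][0]["uv"],B,r[1][0]["uv"]))
print(A["cam_to_world"],B["cam_to_world"]); s=robot.sense(); print(s["tcp_pos"],s["eef_rot"],s["time"])
E
```

```text
pics
blank [(array([254., 238.]), 0.9), (array([227., 180.]), 0.55)]
blank [(array([418., 353.]), 0.92), (array([390., 260.]), 0.68)]
   (array([ 0.3444, -0.2137, -0.2912]), np.float64(0.09708374427353873))
round_blank [(array([370., 225.]), 0.58), (array([124., 276.]), 0.55)]
round_blank [(array([257., 261.]), 0.9)]
   (array([0.5422, 0.1357, 0.0095]), np.float64(0.00041371451916641063))
stop [(array([304., 258.]), 0.59)]
stop [(array([335., 226.]), 0.74), (array([392., 259.]), 0.61)]
   (array([ 0.6163, -0.0368,  0.0232]), np.float64(0.004092404225169757))
fence_face [(array([307., 256.]), 0.91)]
fence_face [(array([330., 226.]), 0.61)]
   (array([ 0.6153, -0.0277,  0.0264]), np.float64(0.007562856233982728))
lip [(array([306., 240.]), 0.93)]
lip [(array([334., 243.]), 0.89), (array([527., 242.]), 0.21)]
   (array([ 0.5771, -0.0302,  0.039 ]), np.float64(0.004256018077808458))
offcut [(array([313., 259.]), 0.69), (array([313., 212.]), 0.55)]
offcut [(array([314., 286.]), 0.58)]
   (array([ 0.5054,  0.0048, -0.2027]), np.float64(0.014621740008630448))
bench_hook [(array([309., 243.]), 0.61)]
bench_hook [(array([329., 250.]), 0.79)]
   (array([ 0.5668, -0.0207,  0.0032]), np.float64(0.001033072807884675))
[[ 0.1481  0.8532 -0.5001  1.1964]
 [ 0.989  -0.1302  0.0708 -0.0946]
 [-0.0047 -0.5051 -0.863   1.127 ]
 [ 0.      0.      0.      1.    ]] [[-0.0034 -0.9838  0.1794  0.3818]
 [-1.      0.0033 -0.0008 -0.0014]
 [ 0.0002 -0.1795 -0.9838  1.193 ]
 [ 0.      0.      0.      1.    ]]
[0.2421 0.6301 0.2266] [-3.1416  0.     -0.3668] 0.8
```

View pics/t0.png

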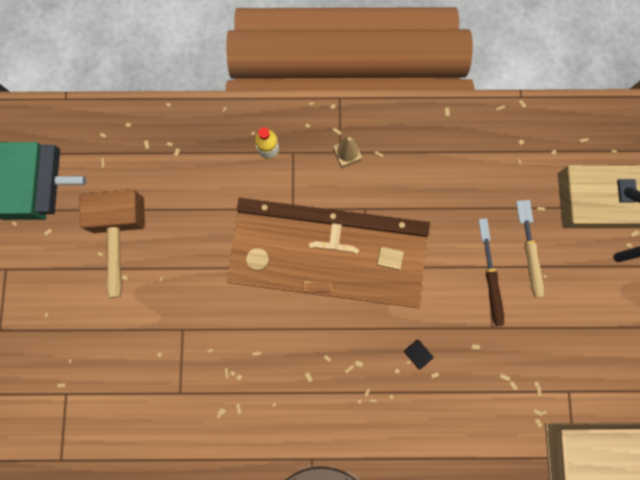

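View pics/s0.png

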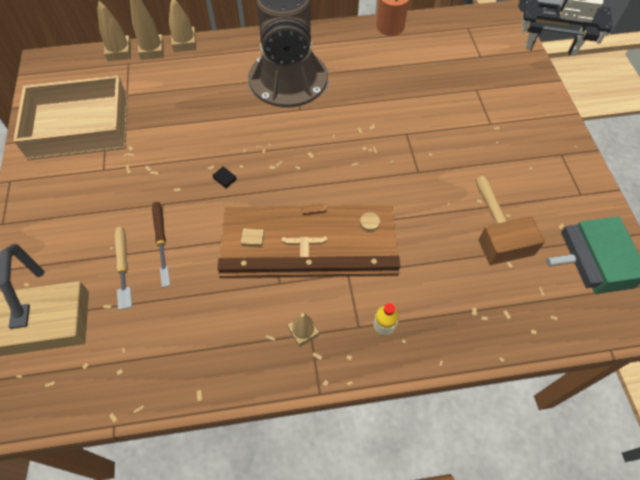

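Top view: the light blank is at (390,258) and the stop/lip at (334,240). The round disc is at (257,259), the offcut at (316,286) and a black look-alike at (418,353). Scene view: the blank is at (252,238) and the black piece at (224,177). The light one on the board fits the description; I'll confirm it in a crop and measure it.

```bash
python3 - <<'E'
from h import *
np.set_printoptions(precision=4,suppress=True)
A=robot.capture("scene");B=robot.capture("top")
boxes={"s":(A,(205,195,210,90)),"t":(B,(215,185,230,130))}
out=[];res={}
for k,(p,(x,y,w,h)) in boxes.items():
    f=p["frame"][y:y+h,x:x+w]; s=8
    g=cv2.resize(f,None,fx=s,fy=s,interpolation=cv2.INTER_CUBIC)
    m=((g[...,1]>140)&(g[...,2]>170)).astype(np.uint8)*255
    cs=[c for c in cv2.findContours(m,cv2.RETR_EXTERNAL,cv2.CHAIN_APPROX_NONE)[0] if cv2.contourArea(c)>64*60]
    for c in cs:
        r=cv2.minAreaRect(c); px=(cv2.boxPoints(r)+.5)/s-.5+[x,y]
        M=cv2.moments(c);cen=(np.array([M['m10'],M['m01']])/M['m00']+.5)/s-.5+[x,y]
        pts=(c[:,0]+.5)/s-.5+[x,y]
        W=np.array([atz(p,q,.036)[:2] for q in pts]).astype(np.float32)
        rw=cv2.minAreaRect(W*1000)
        print(k,len(c),"cen px",cen,"world@36",atz(p,cen,.036)[:2],"rect mm",rw)
        cv2.drawContours(g,[c],-1,(0,255,0),1); res.setdefault(k,[]).append(cen)
    out.append(cv2.resize(g,(800,int(800*h/w))))
cv2.imwrite("pics/crop1.png",cv2.resize(np.vstack(out),(800,600)) if sum(o.shape[0] for o in out)>600 else np.vstack(out))
b=[min(res["s"],key=lambda c:np.hypot(*(c-[252,238]))),min(res["t"],key=lambda c:np.hypot(*(c-[390,258])))]
print("blank tri",tri(A,b[0],B,b[1]))
r=[min(res["s"],key=lambda c:np.hypot(*(c-[370,221]))),min(res["t"],key=lambda c:np.hypot(*(c-[257,259])))]
print("round tri",tri(A,r[0],B,r[1]))
# fence: dark mask in top view
for k,(p,(x,y,w,h)) in boxes.items():
    g=cv2.resize(p["frame"][y:y+h,x:x+w],None,fx=4,fy=4,interpolation=cv2.INTER_CUBIC)
    m=(g.max(2)<95).astype(np.uint8)*255
    m=cv2.morphologyEx(m,cv2.MORPH_CLOSE,np.ones((25,25)))
    c=max(cv2.findContours(m,cv2.RETR_EXTERNAL,cv2.CHAIN_APPROX_NONE)[0],key=cv2.contourArea)
    W=np.array([atz(p,q,.040)[:2] for q in (c[:,0]+.5)/4-.5+[x,y]]).astype(np.float32)*1000
    print(k,"fence@40mm",cv2.minAreaRect(W),cv2.boxPoints(cv2.minAreaRect(W)).tolist())
E
```

```text
s 977 cen px [304.0223 242.6825] world@36 [ 0.5833 -0.0334] rect mm ((592.2113037109375, -34.677215576171875), (110.28901672363281, 55.64372634887695), 82.53060150146484)
s 545 cen px [251.5677 235.7092] world@36 [ 0.5456 -0.1542] rect mm ((545.5331420898438, -154.12677001953125), (52.01708984375, 41.96987533569336), 77.2967300415039)
s 421 cen px [369.6765 220.0804] world@36 [0.5451 0.1322] rect mm ((544.868408203125, 132.2358856201172), (47.56315612792969, 48.38026428222656), 4.536846160888672)
t 508 cen px [256.9309 258.2273] world@36 [0.5448 0.1331] rect mm ((544.70166015625, 132.73919677734375), (47.80122756958008, 47.13909149169922), 65.76665496826172)
t 633 cen px [390.5105 257.4791] world@36 [ 0.5454 -0.1533] rect mm ((545.5630493164062, -153.2863311767578), (51.884517669677734, 41.437625885009766), 77.30069732666016)
t 1119 cen px [334.1575 241.2843] world@36 [ 0.5811 -0.0327] rect mm ((590.3372802734375, -33.98774719238281), (110.56685638427734, 59.713993072509766), 82.42189025878906)
blank tri (array([ 0.5454, -0.1538,  0.0356]), np.float64(0.0009084051166288865))
round tri (array([0.5448, 0.1328, 0.0355]), np.float64(0.0008355355462750653))
s fence@40mm ((651.3037109375, -31.7974853515625), (414.9236755371094, 47.700538635253906), 82.32034301757812) [[599.943359375, -234.21131896972656], [647.216064453125, -240.5857391357422], [702.6640625, 170.61634826660156], [655.391357421875, 176.9907684326172]]
t fence@40mm ((634.4443359375, -29.344467163085938), (415.2272644042969, 33.60899353027344), 82.30239868164062) [[589.9825439453125, -232.8363800048828], [623.2886962890625, -237.33811950683594], [678.9061279296875, 174.14744567871094], [645.5999755859375, 178.64918518066406]]
```

View pics/crop1.png

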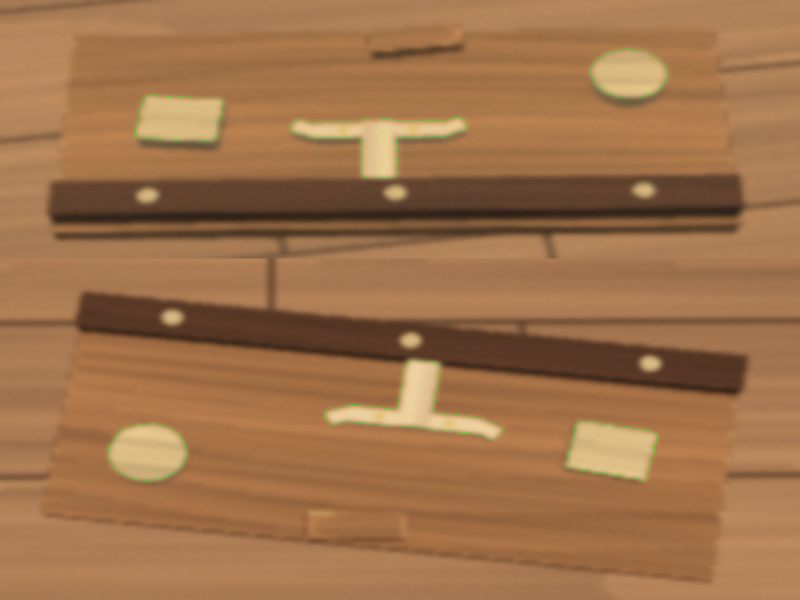

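The crop confirms that the light 52x42 mm rectangle is the blank; triangulation puts its top at z=0.0356 against an expected 0.036. It lies on the −y side of the stop.

Working board axes u (towards the fence) and v (along it):

| Quantity | Value |
|---|---|
| Board yaw | −0.134 rad |
| Fence face | u ≈ 0.620 |
| Stop | v ≈ 0.045 |
| Blank | (u, v) ≈ (0.561, −0.079), turned −0.09 rad from square |

With the tool yaw at −0.134, tool x = u and tool y = −v.

Emit:
arm_command(motion="0.05 0 0 0 0 -0.117 0; 0.05 0 0 0 0 -0.116 0; 0.045 0.02 0 0 0 0 0; 0.045 0.02 0 0 0 0 0; 0.045 0.02 0 0 0 0 0; 0.045 0.02 0 0 0 0 0; 0.045 0.02 0 0 0 0 0; 0.035 0.03 0 0 0 0 0", squeeze=10)

```text
time: 1.9
tcp_pos: [0.5791, 0.4354, 0.226]
eef_rot: [3.141, 0.0, -0.134]
force: [0.2, 0.6, -0.1]
finger_gap: 0.0131
grip_force: 0.0
```

Emit:
arm_command(motion="0 0.06 0 0 0 0 0; 0 0.06 0 0 0 0 0; 0 0.06 0 0 0 0 0; 0 0.06 0 0 0 0 0; 0 0.06 0 0 0 0 0; 0 0.06 0 0 0 0 0; 0 0.06 0 0 0 0 0; 0 0.06 0 0 0 0 0")

```text
time: 2.9
tcp_pos: [0.5131, -0.0412, 0.227]
eef_rot: [-3.141, -0.001, -0.133]
force: [0.2, 0.1, -0.1]
finger_gap: 0.0006
grip_force: 0.0
```

```bash
cat >> h.py <<'E'
def uv(P,yaw=-.134):
    c,s=np.cos(yaw),np.sin(yaw); return np.array([c*P[0]+s*P[1],-s*P[0]+c*P[1],*P[2:3]])
def st():
    s=robot.sense(); print("t",s["time"],"uvz",np.round(uv(s["tcp_pos"]),4),"rpy",np.round(s["eef_rot"],3),"F",np.round(uv(s["force"]),1),"q",np.round(s["joint_positions"],2),"gap",s["finger_gap"])
E
python3 -c "from h import *; st()"
```

```text
t 2.9 uvz [0.514  0.0277 0.227 ] rpy [-3.141e+00 -1.000e-03 -1.330e-01] F [ 0.2  0.2 -0.1] q [ 0.3   0.09 -0.34  0.   -1.14  1.14] gap 0.00059080702010048
```

Emit:
arm_command(motion="0 0.053 0 0 0 0 0; 0 0.054 0 0 0 0 0; 0 0 0.06 0 0 0 0; 0 0 0.06 0 0 0 0; 0 0 0.05 0 0 0 0; 0 0 0.02 0 0 0 0; 0 0 0.01 0 0 0 0; 0 0 0 0 0 0 0")

```text
time: 3.9
tcp_pos: [0.4994, -0.1455, 0.0266]
eef_rot: [3.141, 0.0, -0.134]
force: [0.0, 0.6, 0.6]
finger_gap: 0.0006
grip_force: 0.0
```

```bash
python3 - <<'E'
from h import *
st()
A=robot.capture("scene");B=robot.capture("top")
a=cv2.resize(A["frame"][170:290,190:350],(800,600));b=cv2.resize(B["frame"][180:300,310:470],(800,600))
cv2.imwrite("pics/c2.png",cv2.resize(np.hstack([a,b]),(800,300)))
E
```

```text
t 3.9 uvz [ 0.5143 -0.0775  0.0266] rpy [ 3.141  0.    -0.134] F [-0.   0.6  0.6] q [ 0.09  0.33 -0.57  0.   -0.67  1.34] gap 0.0006293866296679346
```

View pics/c2.png

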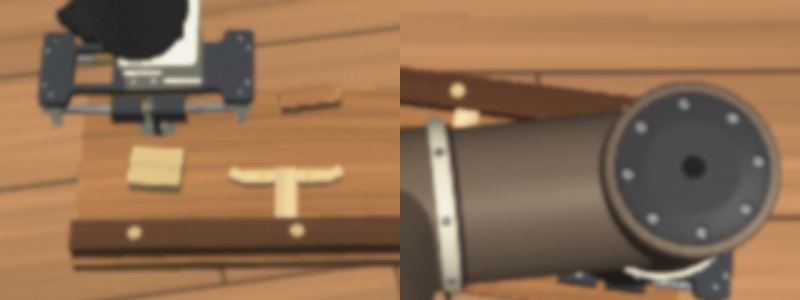

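The scene half shows the closed fingertips at about (155,128), just behind the blank at (155,168) and centred on it, with the offcut at (310,95) well clear. Now I push towards the fence, slowing near it.

Emit:
arm_command(motion="0.01 0 0 0 0 0 0; 0.01 0 0 0 0 0 0; 0.008 0 0 0 0 0 0; 0.006 0 0 0 0 0 0; 0.006 0 0 0 0 0 0; 0.005 0 0 0 0 0 0; 0.004 0 0 0 0 0 0; 0.003 0 0 0 0 0 0")

```text
time: 5.0
tcp_pos: [0.5509, -0.1525, 0.0265]
eef_rot: [3.142, 0.0, -0.134]
force: [-0.7, 0.1, -0.1]
finger_gap: 0.0008
grip_force: 0.1
```

```bash
cat >> h.py <<'E'
def blank(save=None):
    A=robot.capture("scene"); x,y,w,h,s=215,205,105,75,8
    g=cv2.resize(A["frame"][y:y+h,x:x+w],None,fx=s,fy=s,interpolation=cv2.INTER_CUBIC)
    m=((g[...,1]>140)&(g[...,2]>170)).astype(np.uint8)*255
    for c in cv2.findContours(m,cv2.RETR_EXTERNAL,cv2.CHAIN_APPROX_NONE)[0]:
        if cv2.contourArea(c)<64*60: continue
        W=np.array([uv(atz(A,q,.036)) for q in (c[:,0]+.5)/s-.5+[x,y]])[:,:2].astype(np.float32)*1000
        print("uv rect",np.round(cv2.minAreaRect(W)[0],1),np.round(cv2.minAreaRect(W)[1],1),round(cv2.minAreaRect(W)[2],1),"min",W.min(0).round(1),"max",W.max(0).round(1))
    if save: cv2.imwrite(save,cv2.resize(g,(800,571)))
E
python3 -c "from h import *; st(); blank()"
```

```text
t 5.0 uvz [ 0.5664 -0.0775  0.0265] rpy [ 3.142  0.    -0.134] F [-0.7  0.  -0.1] q [ 0.07  0.4  -0.45 -0.   -0.72  1.36] gap 0.0007835189131341375
uv rect [595.6 -77.5] [43.5 55. ] 0.5 min [ 573.6 -105. ] max [617.5 -50.2]
uv rect [591.1  34.4] [93.4 56.5] 89.0 min [563.1 -11.9] max [619.7  81.5]
uv rect [491.  -82.5] [34.9 79.4] 1.7 min [ 472.9 -121.9] max [508.1 -43.1]
```

Emit:
arm_command(motion="0.002 0 0 0 0 0 0; 0.001 0 0 0 0 0 0; 0.001 0 0 0 0 0 0; 0 0 0 0 0 0 0")

```text
time: 5.55
tcp_pos: [0.554, -0.1529, 0.0264]
eef_rot: [3.142, 0.001, -0.134]
force: [-3.2, 1.7, 1.9]
finger_gap: 0.0005
grip_force: 1.6
```

Emit:
arm_command(motion="0.001 0 0 0 0 0 0; 0.001 0 0 0 0 0 0; 0 0 0 0 0 0 0")

```text
time: 5.92
tcp_pos: [0.5541, -0.153, 0.0262]
eef_rot: [3.141, 0.005, -0.134]
force: [-8.1, 4.9, 7.1]
finger_gap: 0.0005
grip_force: 4.7
```

```bash
python3 -c "from h import *; st(); blank()"
```

```text
t 5.925 uvz [ 0.5696 -0.0776  0.0262] rpy [ 3.141  0.005 -0.134] F [-8.7  3.7  7.1] q [ 0.07  0.4  -0.44 -0.   -0.73  1.37] gap 0.0004945611195548464
uv rect [598.2 -77.9] [42.1 54.2] 0.4 min [ 577.  -104.9] max [619.4 -50.9]
uv rect [591.1  34.4] [93.3 56.5] 89.0 min [563.1 -11.9] max [619.7  81.5]
uv rect [493.1 -82.5] [39.8 79. ] 0.7 min [ 472.9 -121.8] max [513.1 -43.2]
```

The blank is flat on the fence (0.4° off square) and reaction force has built up. Next I back off, raise, and turn the tool a quarter turn so its wide face can push the blank's end.

Emit:
arm_command(motion="-0.004 0 0 0 0 0 0; -0.008 0 0 0 0 0 0; -0.01 0 0 0 0 0 0; 0 0 -0.03 0 0 0 0; 0 0 -0.03 0 0 0 0; 0 0.05 0 0 0 0.17 0; 0 0 0 0 0 0.175 0; 0 0 0 0 0 0.175 0")

```text
time: 6.98
tcp_pos: [0.5277, -0.2004, 0.0867]
eef_rot: [-3.141, -0.0, -0.661]
force: [0.0, 1.0, -1.4]
finger_gap: 0.0005
grip_force: 0.0
```

Emit:
arm_command(motion="0 0 0 0 0 0.175 0; 0 0 0 0 0 0.175 0; 0 0 0 0 0 0.175 0; 0 0 0 0 0 0.175 0; 0 0 0 0 0 0.175 0; 0 0 0 0 0 0.176 0; 0 0 0 0 0 0 0")

```text
time: 7.85
tcp_pos: [0.5279, -0.1998, 0.0866]
eef_rot: [-3.141, 0.0, -1.704]
force: [0.3, 0.4, -0.1]
finger_gap: 0.0003
grip_force: 0.0
```

```bash
python3 -c "from h import *; st(); blank()"
```

```text
t 7.85 uvz [ 0.5499 -0.1275  0.0866] rpy [-3.141  0.    -1.704] F [ 0.3  0.5 -0.1] q [-0.02  0.31 -0.41 -0.   -0.85 -0.12] gap 0.00025772349931573726
uv rect [597.7 -77.7] [42.9 54. ] 0.8 min [ 576.1 -104.6] max [619.4 -50.9]
uv rect [591.3  34.5] [93.  56.1] 89.0 min [563.2 -11.6] max [619.7  81.5]
```

Emit:
arm_command(motion="0 -0.044 0 0 0 0 0; 0 0 0.03 0 0 0 0; 0 0 0.03 0 0 0 0; 0 0 0 0 0 0 0; -0.008 0 0 0 0 0 0; -0.004 0 0 0 0 0 0; -0.004 0 0 0 0 0 0; -0.003 0 0 0 0 0 0")

```text
time: 8.9
tcp_pos: [0.5748, -0.1866, 0.0273]
eef_rot: [-3.14, 0.0, -1.704]
force: [0.7, -1.4, 0.3]
finger_gap: 0.0011
grip_force: 0.2
```

```bash
python3 -c "from h import *; st(); blank('pics/c3.png')"
```

```text
t 8.9 uvz [ 0.5946 -0.1081  0.0273] rpy [-3.14   0.    -1.704] F [ 0.9 -1.3  0.3] q [ 0.01  0.44 -0.38  0.   -0.75 -0.14] gap 0.0010966577759595683
uv rect [597.1 -67. ] [40.7 43.1] 89.0 min [575.6 -87.4] max [618.9 -46.4]
uv rect [591.1  34.4] [93.3 56.5] 88.9 min [563.1 -11.9] max [619.7  81.5]
uv rect [ 536.5 -130.7] [37.1 78.1] 4.6 min [ 515.6 -171.1] max [552.7 -91.9]
```

View pics/c3.png

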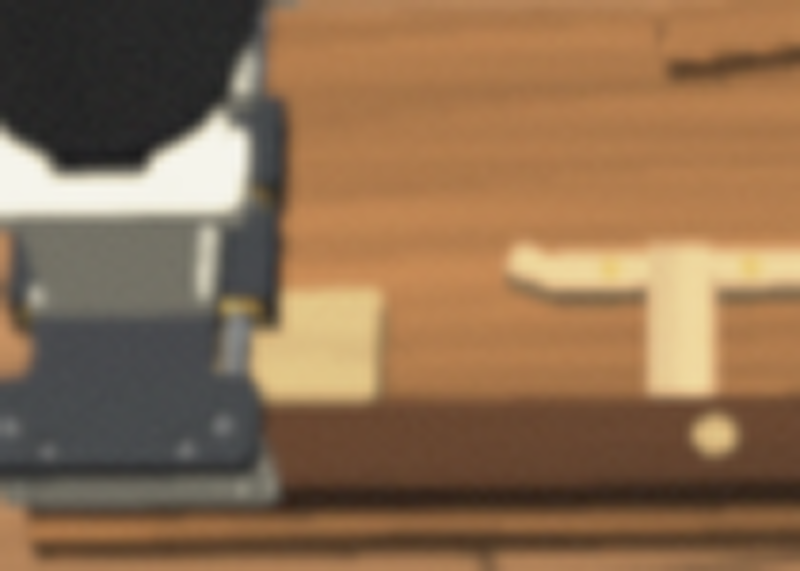

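The fingers touch the blank's left end at about (255,345) in the crop; it still lies along the fence and clear of the lip at (510,265). I keep sliding, with a slight drift towards the fence.

Emit:
arm_command(motion="-0.004 -0.0004 0 0 0 0 0; -0.004 -0.0004 0 0 0 0 0; -0.004 -0.0004 0 0 0 0 0; -0.004 -0.0004 0 0 0 0 0; -0.004 -0.0002 0 0 0 0 0; -0.004 -0.0002 0 0 0 0 0; -0.003 0 0 0 0 0 0; 0 0 0 0 0 0 0")

```text
time: 9.95
tcp_pos: [0.5802, -0.1601, 0.0266]
eef_rot: [-3.141, 0.0, -1.704]
force: [1.3, -0.1, -0.4]
finger_gap: 0.0005
grip_force: 0.0
```

```bash
python3 -c "from h import *; st(); blank()"
```

```text
t 9.95 uvz [ 0.5964 -0.0812  0.0266] rpy [-3.141  0.    -1.704] F [ 1.3  0.1 -0.4] q [ 0.06  0.44 -0.38 -0.   -0.75 -0.19] gap 0.0004906819597413766
uv rect [597.5 -39.3] [37.7 42.5] 89.0 min [576.5 -58.3] max [619.  -20.3]
uv rect [591.1  34.4] [93.3 56.5] 89.0 min [563.1 -11.9] max [619.7  81.5]
uv rect [ 518.8 -116.5] [ 89.6 109.4] 4.6 min [ 478.5 -174.6] max [567.4 -60.4]
```

Emit:
arm_command(motion="-0.004 0 0 0 0 0 0; -0.003 0 0 0 0 0 0; -0.003 0 0 0 0 0 0; -0.003 0 0 0 0 0 0; -0.003 0 0 0 0 0 0; -0.003 0 0 0 0 0 0; -0.003 0 0 0 0 0 0; -0.002 0 0 0 0 0 0")

```text
time: 11.0
tcp_pos: [0.5832, -0.1364, 0.0266]
eef_rot: [3.142, -0.0, -1.705]
force: [0.8, -0.7, -0.1]
finger_gap: 0.0009
grip_force: 0.3
```

```bash
python3 -c "from h import *; st(); blank('pics/c4.png')"
```

```text
t 11.0 uvz [ 0.5962 -0.0573  0.0266] rpy [ 3.142 -0.    -1.705] F [ 0.9 -0.6 -0.1] q [ 0.1   0.43 -0.39  0.   -0.75 -0.23] gap 0.0009222240125962284
uv rect [591.2  24.1] [114.5  56.5] 89.6 min [563.1 -33.2] max [619.7  81.5]
uv rect [534. -80.] [95.6 44.7] 89.1 min [ 510.9 -127.8] max [555.7 -32.3]
uv rect [ 518.9 -162.7] [25.3 96.2] 89.8 min [ 470.8 -175.2] max [ 567.  -149.9]
```

View pics/c4.png

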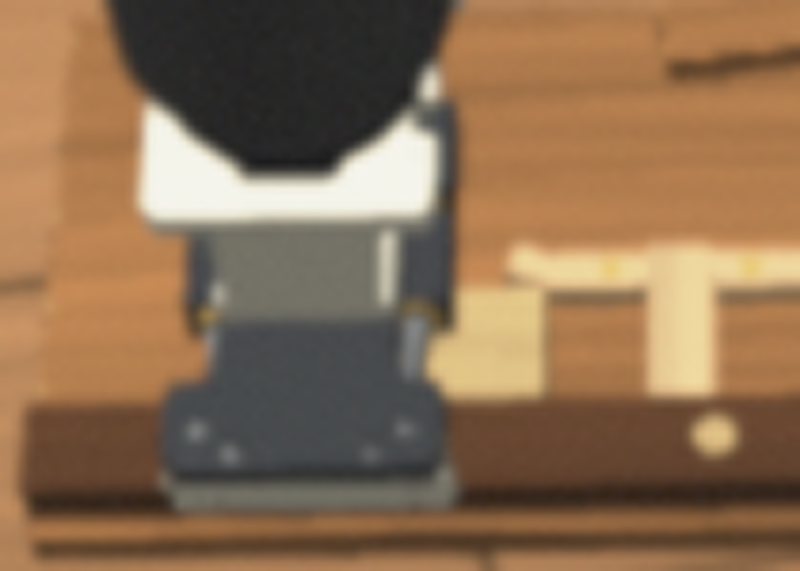

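The leading edge at x≈545 has passed the lip's flare at (512,262); the blank is square and on the fence, with the wall at x≈648. Continuing into the pocket.

Emit:
arm_command(motion="-0.004 0 0 0 0 0 0; -0.004 0 0 0 0 0 0; -0.004 0 0 0 0 0 0; -0.004 0 0 0 0 0 0; -0.003 0 0 0 0 0 0; -0.003 0 0 0 0 0 0; -0.003 0 0 0 0 0 0; -0.002 0 0 0 0 0 0")

```text
time: 12.05
tcp_pos: [0.5868, -0.1097, 0.0265]
eef_rot: [-3.142, 0.0, -1.705]
force: [0.1, 0.0, -0.3]
finger_gap: 0.0004
grip_force: 0.1
```

Emit:
arm_command(motion="-0.002 0 0 0 0 0 0; -0.002 0 0 0 0 0 0; -0.001 0 0 0 0 0 0; -0.001 0 0 0 0 0 0; 0 0 0 0 0 0 0")

```text
time: 12.68
tcp_pos: [0.5874, -0.1049, 0.0267]
eef_rot: [3.141, -0.001, -1.705]
force: [-0.1, -6.9, 0.6]
finger_gap: 0.0004
grip_force: 3.0
```

```bash
python3 -c "from h import *; st(); blank()"
```

```text
t 12.675 uvz [ 0.5961 -0.0255  0.0267] rpy [ 3.141e+00 -1.000e-03 -1.705e+00] F [ 0.8 -6.9  0.6] q [ 0.15  0.43 -0.4   0.   -0.74 -0.29] gap 0.0003690005748605281
uv rect [591.2  41.3] [79.6 56.5] 89.0 min [563.1   1.2] max [619.7  81.5]
uv rect [532.7 -43.1] [45.8 94.6] 0.5 min [510.2 -90.4] max [556.    4.3]
uv rect [ 519.  -162.5] [25.1 96.1] 89.6 min [ 470.9 -174.8] max [ 567.1 -149.6]
```

The wrist force shows contact at v=−0.0255, against −0.0245 expected. One more small press, then I retreat and look.

Emit:
arm_command(motion="-0.001 0 0 0 0 0 0; 0 0 0 0 0 0 0; 0.003 0 0 0 0 0 0; 0.004 0 0 0 0 0 0; 0.02 0 0 0 0 0 0; 0.03 0 -0.03 0 0 0 0; 0.03 0 -0.06 0 0 0 0; 0.06 0 0 0 0 0 0")

```text
time: 13.72
tcp_pos: [0.5715, -0.248, 0.1177]
eef_rot: [-3.133, -0.001, -1.701]
force: [1.7, 1.3, -0.3]
finger_gap: 0.0002
grip_force: 0.0
```

Emit:
arm_command(motion="0.05 0 -0.05 0 0 0 0; 0 0.06 -0.02 0 0 0 0; 0 0 0 0 0 0 0")

```text
time: 14.1
tcp_pos: [0.5009, -0.2836, 0.1785]
eef_rot: [-3.139, 0.0, -1.707]
force: [0.4, 0.7, -0.5]
finger_gap: 0.0003
grip_force: 0.0
```

```bash
python3 - <<'E'
from h import *
st(); blank()
A=robot.capture("scene");B=robot.capture("top")
a=cv2.resize(A["frame"][215:275,260:340],(800,600),interpolation=cv2.INTER_CUBIC);b=cv2.resize(B["frame"][205:265,310:390],(800,600),interpolation=cv2.INTER_CUBIC)
cv2.imwrite("pics/c5.png",cv2.resize(np.hstack([a,b]),(800,300)))
E
```

```text
t 14.1 uvz [ 0.5343 -0.2142  0.1785] rpy [-3.139  0.    -1.707] F [ 0.3  0.8 -0.5] q [-0.18  0.23 -0.28 -0.   -1.06  0.04] gap 0.00027612006527347817
uv rect [591.5  31.9] [98.6 55.9] 89.3 min [563.5 -17.3] max [619.7  81.5]
uv rect [ 512.1 -162.8] [30.7 18.1] 4.6 min [ 497.2 -172.9] max [ 527.6 -153.1]
```

View pics/c5.png

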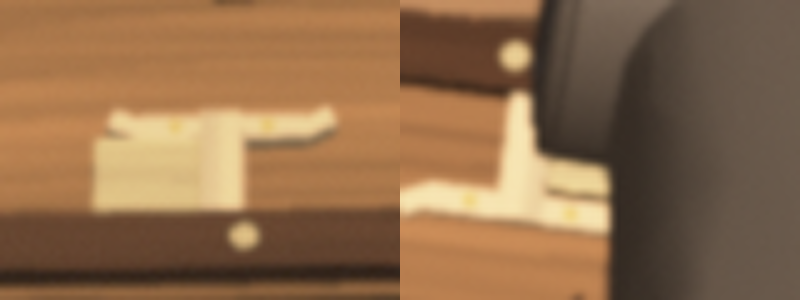

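The left half shows the blank in the corner, touching the wall at x≈200 and the fence at y≈210. In the right half the arm hides most of the blank, so I clear it for one last check from above.

Emit:
arm_command(motion="0.03 0.06 -0.04 0 0 0 0; 0.05 0.03 0 0 0 0 0; 0.06 0 0 0 0 0 0; 0.06 0 0 0 0 0 0; 0.06 0 0 0 0 0 0; 0 0 0 0 0 0 0")

```text
time: 15.0
tcp_pos: [0.3916, -0.5272, 0.2056]
eef_rot: [3.138, 0.001, -1.708]
force: [0.7, 1.2, -2.2]
finger_gap: 0.0008
grip_force: 0.0
```

```bash
python3 - <<'E'
from h import *
st(); blank()
B=robot.capture("top")
for e in [(-.0,.020),(.0,-.015)]: pass
c,s=np.cos(-.134),np.sin(-.134)
W=lambda u,v,z:(c*u-s*v,s*u+c*v,z)
x,y,k=320,210,10
b=cv2.resize(B["frame"][y:y+50,x:x+65],None,fx=k,fy=k,interpolation=cv2.INTER_CUBIC)
q=np.array([(proj(B,W(u,v,.036))-[x,y]+.5)*k for u,v in[(.579,-.015),(.619,-.015),(.619,.035),(.579,.035)]]).astype(int)
cv2.polylines(b,[q],True,(255,0,0),1)
cv2.imwrite("pics/c6.png",b)
E
```

```text
t 15.0 uvz [ 0.4585 -0.4702  0.2056] rpy [ 3.138e+00  1.000e-03 -1.708e+00] F [ 0.6  1.3 -2.2] q [-0.64  0.34 -0.06  0.   -1.17  0.5 ] gap 0.0007679891420710855
uv rect [591.5  32.2] [98.  55.2] 89.3 min [563.9 -16.7] max [619.3  81.5]
```

View pics/c6.png

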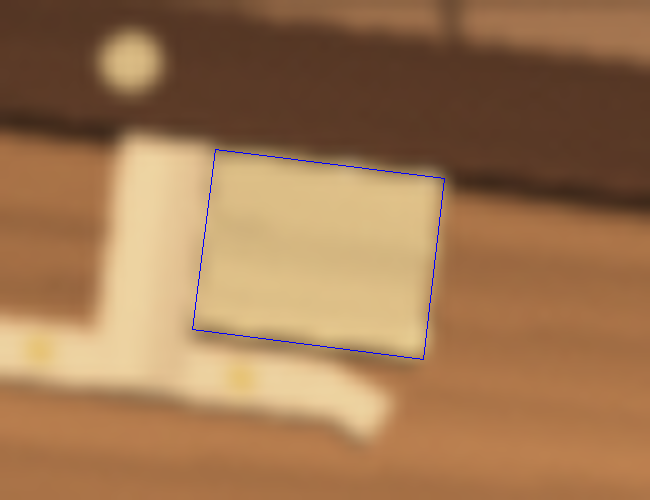

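The blank fills the predicted home outline, from (215,150) to (424,358): flush with fence and wall, with the small gap to the lip visible. I'm handing it in.

```bash
python3 -c "from rig import robot; print(robot.sign_off())"
```

```text
the job is handed in; nothing more can be done
None
```

The blank was pushed flat to the fence, slid along it and left fully home in its corner by the stop; the hand is clear, and the job was handed in at about 15 s with no verdict returned.

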